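# Fish the hob knob out of the gap

### The arm

A 6-joint arm with a two-finger parallel gripper is mounted at the origin on the work surface. World frame = base frame: x ahead of the robot, y to its left, z up, the work surface at z = 0. Lengths are in m, angles in degrees, forces in N, time in s.
With the tool pointing down it reaches from about 0.25 to 0.725 m from the base axis. Payload 9.7 kg.
Tool frame: the origin (TCP) lies midway between the tips of the shut fingers; the grasp point (between the pads) lies 19 mm behind it; x points along the fingers, y is the direction in which the jaws open and shut, and the axes are right-handed (so a half turn about x gives the same grasp; the last joint's range is limited). The gripper opens to 85 mm and grips with 20 to 120 N. Pads are 22 mm wide; open, the fingers measure 114 mm over their backs; the gripper's body (76 mm by 85 mm) begins 54 mm behind the grasp point. The pads swing forward as they close: fully open they stand 13 mm farther back than shut.
Start: joints at [-63.598, 4.979, 10.078, 95.1, 0, 90], TCP at [0.245, -0.493, 0.231] pointing down, gripper open.
Joint ranges: [-179.16, 179.16], [-48.56, 103.87], [-65.8, 70.77], [-126.05, 130.52], [-82.76, 87.17], [-180, 180]. Speed limits (degrees/s): [127.2, 127.2, 147.25, 180, 180, 180].

### API

Orientations are given as [roll, pitch, yaw] about the fixed x, y, z axes, in that order (R = Rz(yaw) Ry(pitch) Rx(roll)).
In Python, from workcell import bot, cams gives the robot as it stands.
- The arm moves only by the tool apply_moves, never from a script. Its argument "commands" is a list of rows, each a list of 5 numbers: the shift along the tool's x, y, z in m, then the turn about the tool's x in rad, then the opening, from -1 (shut) to 1 (fully open). In form: [[tx, ty, tz, roll, hand], ...]. A call has 1 to 12 rows; each row is the pose to reach, as a shift and turn from the pose measured when the call began, along the tool's axes at that moment; what a row does not reach only later rows make up. A row lasts 1/10 s, in which the tool goes at most 50 mm and 8.59 degrees, less where a joint would pass 70% of its speed; a pose out of reach is approached as far as the arm can. A call with a gripper value outside its range is refused whole. The fingers move at their own pace and stop on an object; "newtons" is the grip in N (left out, the last holds). Time passes only in rows, so rows that repeat a pose let the fingers close. It gives the time, the measured TCP pose, the force and the opening at its end, in the units of the state.
- bot.get_obs(): the state, without advancing time (a new reading comes with each control period).
- cams.camera(name): name is "scene" or "top"; returns a dict with "frame" (400x640x3 uint8, blue, green, red), "depth" (400x640 float32, m along the optical axis (not along the pixel's ray), 0 where there is no reading), "camera_matrix" (3x3 intrinsics, pixels), "R" (3x3) and "t" (3): a world point X has camera coordinates R X + t. Camera axes: x right, y down, z forward; pixel columns grow to the right and rows downward; lengths in m; the calibration is good to about 2 mm. A picture is of the moment at which its call begins.
- bot.job_done(): hands the job in, once; it reports no verdict.
Trained networks look in the newest picture that a camera, given by its name, has taken for a name from the list of things; names that differ only in an ending like _2 or _b are one class to them, and where a whole thing is asked for, a point or a joint stands for the part that bears it (a point fixed in the world has none). Each returns a list of dicts, best first, with "confidence" (0 to 1); they miss things now and then, are a little off and sometimes report something else, mostly with a low value. They report only what shows in the picture. A call takes as long as a camera call. They do not tell look-alikes from the thing itself.
- cams.spot_in(name, camera): "rect" ([left, top, right, bottom] in pixels, round what is visible of it).
The state is a dict: "time": time; "q": joint angles; "qd": joint speeds; "joint_efforts": joint torques, N m; "ee_pos": TCP position; "tcp_rot": TCP orientation; "wrist_force": force on the tool from outside, world axes, zero at the start; "torque": the same for the moment, N m; "opening": finger opening in m.
Only numpy, scipy, OpenCV 4.12 (cv2) and the standard library are available. Lean on these libraries where they do the work, as an engineer would, in place of code of your own. Each camera call takes 0.05 s, during which the arm holds its last target. There are 200 camera calls.

### The job

The hob's control knob has fallen into the narrow gap between the food warmer and the induction hob. Take the bent steel hook by its wooden handle, lower its bent end into the gap behind the knob and drag the knob all the way out onto the open counter in front of the gap, without touching it with the fingers. Then leave the hook lying on the counter, and do not disturb the straight rod beside it.

Things in the scene. Friction and masses are not known exactly. Their poses are not given: they have to be found in the camera images.
- hook: Bent hook, 0.2 kg, stands on its flat-sided wooden handle (110 long, 28 wide, 36 mm high). Origin: centre of handle's underside; x towards the rod, z up. 7 mm steel rod leaves the handle at 22 mm height, cranks up to 50 mm by x=86, bends down at x=200 mm into a flat foot 26 mm wide (y), 4 thick (x), lower edge at z=2 mm. Balances at about x=30 mm. Starts at the robot's right.
- straight: Bystander lying side by side with the hook, on either side of it, 100 to 170 mm away: the same wooden handle (110 x 28 x 36 mm) but a straight 7 mm steel rod, its end 215 mm ahead of the origin. Origin: centre of the handle's underside, x along the rod. Loose, 0.2 kg.
- knob: The dropped knob: black plastic, round, 32 mm diameter, 20 mm high, about 40 g, lying flat on the counter inside the gap, its centre 50 to 105 mm in from the open end and within 4 mm of the gap's middle. Origin: centre of its underside. Not the like knob still fixed on the hob's front.
- gap_mouth (a point): Gap's open end: mid-width, at counter height. y points level into the gap, x across to the hob, z up. The gap is 44 mm wide, straight, open above, its floor the counter; warmer and hob beside it are fixed, 55 mm high (lid grips 68), 340 mm long to a closing plate 120 high. Counter before the mouth (-y) is clear for 300 mm; a 70 mm jar and a bowl stand aside, over 0.73 m ahead of the robot.
There are look-alikes about, which are no part of the job. Of the things that look like the knob, take the one that is farthest from the robot's base at the start.

How it is judged:
By the outcome, as a careful person would: the job done as asked, in the order asked, and still so for the second after the job is handed in, with the robot touching nothing.
It also fails if it takes over 48 s, if anything falls off the work surface, if the arm or the gripper's body presses on something with over 40 N, if the wrist force passes 120 N, or if a joint passes its speed limit or range.

## Working session

There is one attempt and no reset: what is moved stays moved. The work goes in short steps, Python scripts to look and compute and a tool call to move; the robot and the scene stay as the last step left them, time stands still between calls to the robot, and variables do not carry over. Pictures are saved under pics/ and viewed, about 8 in all and at most 12, crops included, and the job is handed in when it is done.

Besides the shell and the picture viewer there is one more tool, called after "Request:" by a JSON object that holds its "api" and its "payload", one argument or row to a line. apply_moves: Moves the arm, as the interface text tells. Its arguments: {"type":"object","properties":{"commands":{"type":"array"},"newtons":{"type":"number"}},"required":["commands"]}

```bash
mkdir -p pics
cat > h.py <<'E'
import numpy as np,cv2
from workcell import bot,cams
def pts(c):
    d=c["depth"];K=np.array(c["camera_matrix"]);v,u=np.mgrid[0:400,0:640]
    P=np.stack([(u-K[0,2])/K[0,0]*d,(v-K[1,2])/K[1,1]*d,d],-1)
    W=(P-np.array(c["t"]).ravel())@np.array(c["R"]);W[d==0]=np.nan
    return W
E
python3 - <<'E'
from h import *
for n in("scene","top"):
    c=cams.camera(n);cv2.imwrite(f"pics/{n}0.png",c["frame"]);W=pts(c);np.savez(f"{n}0.npz",W=W,f=c["frame"])
    R=np.array(c["R"]);print(n,"cam at",-R.T@np.array(c["t"]).ravel())
    for k in("hook","straight","knob"):
        for r in cams.spot_in(k,n)[:5]:
            l,t,rr,b=r["rect"];print(k,np.round(r["rect"]),round(r["confidence"],2),np.round(W[int((t+b)/2),int((l+rr)/2)],3))
print(bot.get_obs())
E
```

```text
scene cam at [ 1.25842031 -0.12685339  0.68802828]
hook [120. 190. 157. 297.] 0.97 [ 0.585 -0.455  0.   ]
straight [185. 182. 222. 286.] 0.55 [ 0.586 -0.324  0.025]
knob [386. 172. 401. 187.] 0.71 [0.405 0.075 0.018]
knob [396. 189. 409. 209.] 0.63 [0.479 0.084 0.021]
top cam at [ 0.42481796 -0.0862113   0.82193705]
hook [476.  91. 512. 217.] 0.7 [ 0.601 -0.456 -0.001]
straight [429.  99. 447. 228.] 0.95 [ 0.579 -0.336  0.001]
knob [236. 246. 249. 256.] 0.71 [0.396 0.074 0.022]
knob [170. 165. 189. 184.] 0.49 [0.552 0.208 0.02 ]
knob [230. 206. 247. 226.] 0.44 [0.465 0.084 0.021]
{'time': 0.4, 'q': array([-6.35980712e+01,  4.98489664e+00,  1.00726574e+01,  9.50977686e+01,
       -1.94029125e-03,  9.00003519e+01]), 'qd': array([-0.03794281, -0.02639488,  0.20012641,  0.00327559, -0.0795156 ,
       -0.08448205]), 'joint_efforts': array([-1.02490911e-03, -5.19503260e+01,  4.64380252e+01,  3.34089913e-03,
       -4.77002493e-05, -7.25115967e-06]), 'ee_pos': array([ 0.24454989, -0.49262263,  0.23117678]), 'tcp_rot': array([-79.02739661,  89.98980584, 127.37418047]), 'wrist_force': array([-0.2487395 , -0.35927006,  0.20121719]), 'torque': array([-0.0085845 ,  0.03110558, -0.01514566]), 'opening': 0.08551998275505472}
```

View pics/scene0.png

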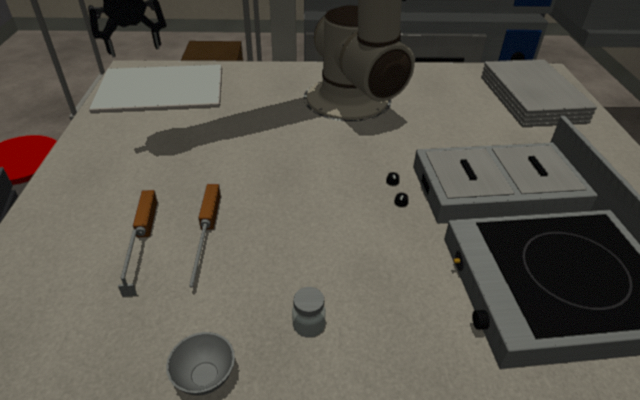

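View pics/top0.png

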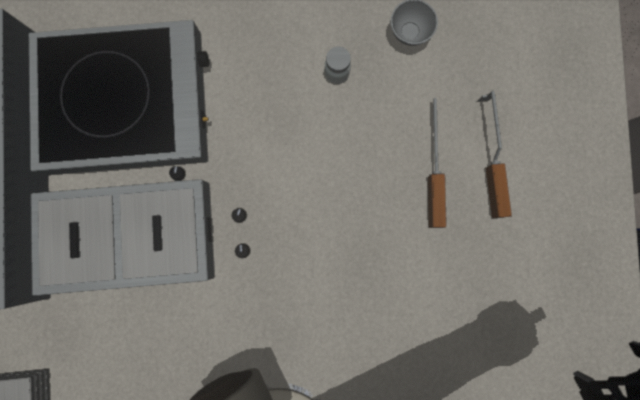

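The scene shows the hook at (138,240) and the straight rod at (205,235). There are three loose knobs in the top view: (239,215) and (242,250) on the open counter, and (177,173) in the gap. The knob at (204,60) is the one fixed on the hob. I take (177,173): it is in the gap and farthest from the base. Next I measure and make one crop to confirm it.

Run:
```python
from h import *
z=np.load("top0.npz");W=z["W"];f=z["f"]
hsv=cv2.cvtColor(f,cv2.COLOR_BGR2HSV)
m=((hsv[...,0]<20)&(hsv[...,1]>110)&(W[...,2]>.028)&(W[...,2]<.05)).astype(np.uint8)
n,l,s,c=cv2.connectedComponentsWithStats(m)
for i in range(1,n):
    if s[i,4]>150:
        P=W[l==i];r=cv2.minAreaRect((P[:,:2]*1000).astype(np.float32));print("handle",np.round(P.mean(0),4),np.round(r[0],1),np.round(r[1],1),round(r[2],1))
# hook/rod metal: raised points ahead of handle
for nm,(a,b) in dict(hook=((88,165),(476,512)),rod=((95,172),(427,447))).items():
    Q=W[a[0]:a[1],b[0]:b[1]].reshape(-1,3);Q=Q[(Q[:,2]>.012)&(Q[:,2]<.08)]
    o=Q[np.argsort(Q[:,0])];print(nm,len(o));print(np.round(o[::max(1,len(o)//14)],3))
# gap walls
for y in (.16,.18,.2,.23,.28,.34,.40):
    S=W[(abs(W[...,1]-y)<.006)&(abs(W[...,0]-.55)<.08)]
    lo=S[S[:,2]>.04];x=lo[:,0];print(y,"below",np.round(x[x<.55].max(),4),"above",np.round(x[x>.55].min(),4))
for x in (.4,.44,.48,.52,.58,.6,.64,.7):
    S=W[(abs(W[...,0]-x)<.006)&(W[...,2]>.045)&(W[...,1]>.08)];print(x,"front y",np.round(np.percentile(S[:,1],[0,1,3]),4),np.round(np.median(S[:,2]),3))
k=W[160:190,165:195].reshape(-1,3);k=k[(k[:,2]>.013)&(k[:,2]<.03)&(k[:,1]<.24)];print("knob",np.round(k.mean(0),4),len(k),np.round(k.min(0),3),np.round(k.max(0),3))
cr=cv2.resize(f[140:230,130:270],None,fx=5,fy=5,interpolation=cv2.INTER_CUBIC);cv2.imwrite("pics/crop1.png",cr)
```

```text
handle [ 0.5168 -0.451   0.0367] [ 517.3 -451.7] [106.2  26.2] 5.2
handle [ 0.496  -0.3234  0.0368] [ 496.  -323.7] [ 25.3 104.1] 89.8
hook 374
[[ 0.57  -0.457  0.04 ]
 [ 0.574 -0.442  0.029]
 [ 0.585 -0.445  0.027]
 [ 0.595 -0.447  0.046]
 [ 0.606 -0.446  0.053]
 [ 0.62  -0.446  0.054]
 [ 0.634 -0.445  0.054]
 [ 0.649 -0.44   0.054]
 [ 0.663 -0.44   0.054]
 [ 0.677 -0.438  0.056]
 [ 0.691 -0.439  0.051]
 [ 0.705 -0.438  0.053]
 [ 0.714 -0.429  0.017]
 [ 0.715 -0.439  0.014]
 [ 0.717 -0.425  0.032]]
rod 251
[[ 0.556 -0.328  0.034]
 [ 0.564 -0.326  0.026]
 [ 0.577 -0.327  0.026]
 [ 0.587 -0.324  0.024]
 [ 0.6   -0.325  0.026]
 [ 0.612 -0.328  0.026]
 [ 0.621 -0.324  0.024]
 [ 0.63  -0.327  0.023]
 [ 0.639 -0.324  0.029]
 [ 0.648 -0.326  0.027]
 [ 0.659 -0.324  0.028]
 [ 0.67  -0.324  0.025]
 [ 0.683 -0.328  0.026]
 [ 0.695 -0.326  0.027]
 [ 0.707 -0.329  0.025]]
0.16 below 0.5374 above 0.5812
0.18 below 0.5352 above 0.579
0.2 below 0.5333 above 0.5778
0.23 below 0.5312 above 0.5751
0.28 below 0.5274 above 0.5712
0.34 below 0.5212 above 0.5658
0.4 below 0.5174 above 0.561
0.4 front y [0.1364 0.1394 0.1467] 0.06
0.44 front y [0.1405 0.1423 0.1502] 0.06
0.48 front y [0.144  0.1456 0.1535] 0.06
0.52 front y [0.1475 0.1487 0.1546] 0.056
0.58 front y [0.1537 0.1595 0.1729] 0.057
0.6 front y [0.1544 0.1567 0.1647] 0.059
0.64 front y [0.1575 0.16   0.1683] 0.059
0.7 front y [0.1622 0.1647 0.1721] 0.059
knob [0.5611 0.2131 0.0204] 214 [0.543 0.175 0.013] [0.58  0.236 0.03 ]
```

View pics/crop1.png

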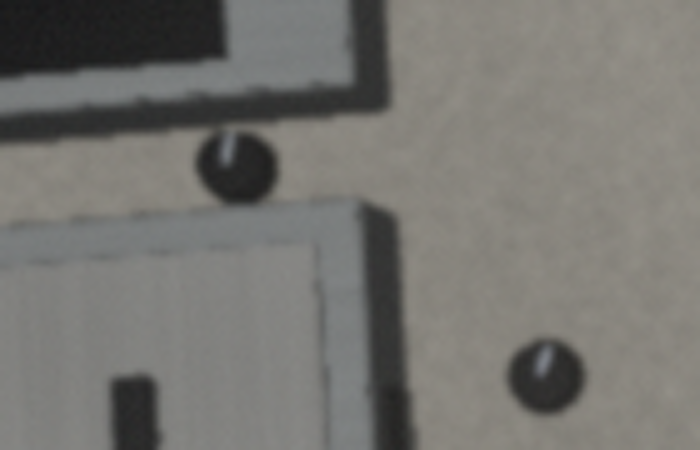

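```bash
cat >> h.py <<'E'
def rel(p,head=None,o=None):
    """shift (tool axes) and roll for TCP at p, jaws (tool y) across a hook heading `head` deg"""
    from scipy.spatial.transform import Rotation as Ro
    o=o or bot.get_obs();R=Ro.from_euler("xyz",o["tcp_rot"],degrees=True).as_matrix()
    y=np.degrees(np.arctan2(R[1,1],R[0,1]))
    s=R.T@(np.array(p)-o["ee_pos"]);r=None
    if head is not None:
        d=(head+90-y+90)%180-90;r=round(-d*np.pi/180,4)   # tool x down: roll = -yaw
        print("jaw yaw",round(y,2),"dyaw",round(d,2))
    print("rel",np.round(s,4),"roll",r,"q",np.round(o["q"],1),"t",o["time"])
    print("tool x",np.round(R[:,0],3))
E
python3 - <<'E'
from h import *
rel([.537,-.45,.12],4.8)
E
```

```text
jaw yaw -63.6 dyaw -21.6
rel [ 0.1112  0.0919 -0.2809] roll 0.377 q [-63.6   5.   10.1  95.1  -0.   90. ] t 0.4
tool x [-0.  0. -1.]
```

Request:
{"api": "apply_moves", "payload": {
  "commands": [
    [0.01,0.01,-0.03,0.04,1],
    [0.02,0.02,-0.06,0.08,1],
    [0.03,0.03,-0.09,0.13,1],
    [0.04,0.04,-0.12,0.17,1],
    [0.05,0.05,-0.15,0.21,1],
    [0.06,0.06,-0.18,0.25,1],
    [0.08,0.07,-0.21,0.29,1],
    [0.09,0.08,-0.24,0.33,1],
    [0.105,0.088,-0.27,0.365,1],
    [0.111,0.092,-0.281,0.377,1],
    [0.111,0.092,-0.281,0.377,1],
    [0.111,0.092,-0.281,0.377,1]
  ],
  "newtons": 60
}}

```text
time: 1.6
ee_pos: [0.5365, -0.4503, 0.1206]
tcp_rot: [-11.2, 90.0, 173.6]
wrist_force: [0.6, -0.6, 0.1]
opening: 0.0853
```

Run:
```python
from h import *
rel([.537,-.45,.008],4.8)
c=cams.camera("scene");cv2.imwrite("pics/s1.png",cv2.resize(c["frame"][100:320,60:280],None,fx=2.6,fy=2.6))
```

```text
jaw yaw -85.17 dyaw -0.03
rel [ 0.1126 -0.0003 -0.0006] roll 0.0006 q [-40.   25.5  22.7  87.2  -0.  135.2] t 1.6
tool x [-0.  0. -1.]
```

View pics/s1.png

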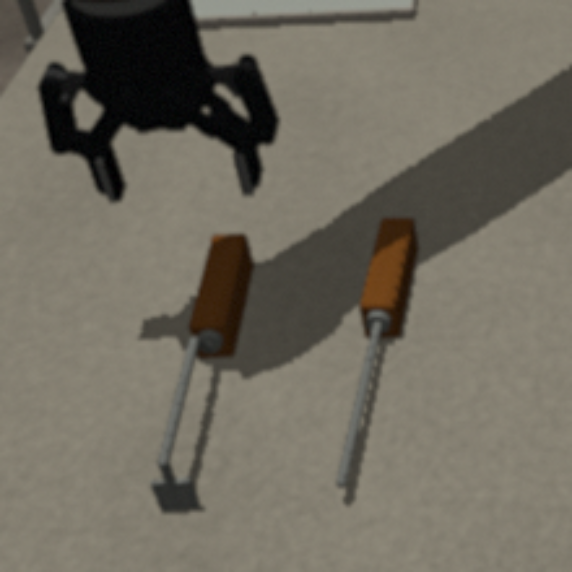

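The crop shows the open gripper above and behind the hook handle (crop 220,290), which is consistent with the measurement, since the gripper is 0.12 m up. The straight rod (390,275) is clear of it. I descend and grip.

Request:
{"api": "apply_moves", "payload": {
  "commands": [
    [0.02,0,0,0,1],
    [0.045,0,0,0,1],
    [0.07,0,0,0,1],
    [0.09,0,0,0,1],
    [0.105,0,0,0,1],
    [0.112,0,0,0,1],
    [0.112,0,0,0,1],
    [0.112,0,0,0,1]
  ]
}}

```text
time: 2.45
ee_pos: [0.5366, -0.4512, 0.0104]
tcp_rot: [129.2, 89.9, -46.0]
wrist_force: [1.1, 0.2, 0.6]
opening: 0.0854
```

Request:
{"api": "apply_moves", "payload": {
  "commands": [
    [0,0,0,0,-1],
    [0,0,0,0,-1],
    [0,0,0,0,-1],
    [0,0,0,0,-1],
    [0,0,0,0,-1],
    [0,0,0,0,-1],
    [0,0,0,0,-1],
    [0,0,0,0,-1],
    [0,0,0,0,-1],
    [0,0,0,0,-1]
  ]
}}

```text
time: 3.45
ee_pos: [0.5367, -0.4513, 0.0109]
tcp_rot: [132.5, 89.8, -42.7]
wrist_force: [0.1, 0.9, 5.9]
opening: 0.027
```

Request:
{"api": "apply_moves", "payload": {
  "commands": [
    [-0.01,0,0,0,-1],
    [-0.03,0,0,0,-1],
    [-0.05,0,0,0,-1],
    [-0.07,0,0,0,-1],
    [-0.09,0,0,0,-1],
    [-0.11,0,0,0,-1],
    [-0.12,0,0,0,-1],
    [-0.12,0,0,0,-1]
  ]
}}

```text
time: 4.25
ee_pos: [0.5369, -0.4515, 0.1324]
tcp_rot: [133.1, 89.7, -42.1]
wrist_force: [0.4, 0.3, -2.8]
opening: 0.0268
```

Run:
```python
from h import *
rel([.5676,.066,.128],94.8)
c=cams.camera("top");W=pts(c);f=c["frame"]
Q=W.reshape(-1,3);Q=Q[(Q[:,0]>.55)&(Q[:,1]<-.38)&(Q[:,1]>-.5)&(Q[:,2]>.1)&(Q[:,2]<.2)]
o=Q[np.argsort(Q[:,0])];print(np.round(o[::max(1,len(o)//12)],3))
s=cams.camera("scene");cv2.imwrite("pics/s2.png",cv2.resize(s["frame"][60:320,60:320],None,fx=2.2,fy=2.2))
```

```text
jaw yaw -85.22 dyaw -89.98
rel [ 0.0028 -0.5131 -0.0737] roll 1.5704 q [-40.1  25.3  23.8  88.2  -0.  135.2] t 4.25
tool x [ 0.004 -0.003 -1.   ]
[[ 0.553 -0.442  0.159]
 [ 0.564 -0.437  0.157]
 [ 0.569 -0.436  0.134]
 [ 0.575 -0.447  0.155]
 [ 0.591 -0.445  0.154]
 [ 0.608 -0.448  0.176]
 [ 0.63  -0.44   0.174]
 [ 0.651 -0.441  0.177]
 [ 0.673 -0.441  0.175]
 [ 0.696 -0.437  0.175]
 [ 0.714 -0.426  0.15 ]
 [ 0.715 -0.447  0.147]
 [ 0.718 -0.433  0.162]]
```

View pics/s2.png

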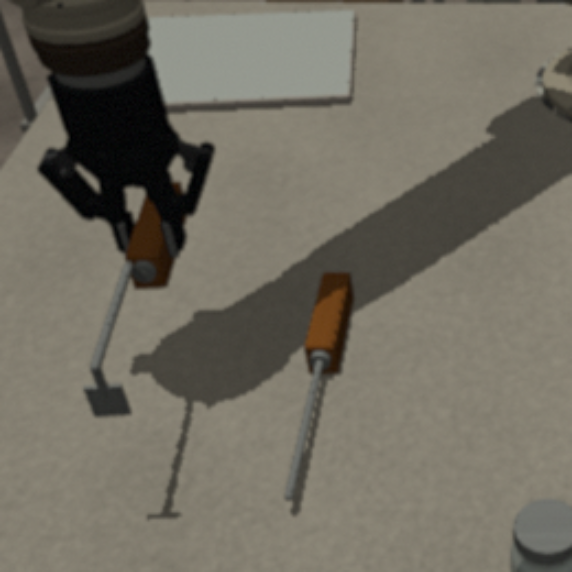

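Request:
{"api": "apply_moves", "payload": {
  "commands": [
    [0,-0.01,-0.001,-0.03,-1],
    [0,-0.03,-0.004,-0.09,-1],
    [0,-0.05,-0.007,-0.15,-1],
    [0,-0.075,-0.011,-0.22,-1],
    [0,-0.1,-0.014,-0.3,-1],
    [0,-0.125,-0.018,-0.38,-1],
    [0,-0.15,-0.022,-0.46,-1],
    [0,-0.175,-0.025,-0.53,-1],
    [0,-0.2,-0.029,-0.61,-1],
    [0,-0.225,-0.032,-0.69,-1],
    [0,-0.245,-0.035,-0.75,-1],
    [0,-0.257,-0.037,-0.785,-1]
  ]
}}

```text
time: 5.55
ee_pos: [0.5512, -0.1897, 0.1287]
tcp_rot: [14.1, 90.0, -115.9]
wrist_force: [0.2, -0.4, -1.6]
opening: 0.0268
```

Run:
```python
from h import *
rel([.5676,.06,.130],94.8)
```

```text
jaw yaw -39.98 dyaw 44.78
rel [-0.0014 -0.1478 -0.2019] roll -0.7816 q [-19.    8.6   2.8  84.1  -0.  111. ] t 5.55
tool x [-0. -0. -1.]
```

Request:
{"api": "apply_moves", "payload": {
  "commands": [
    [0,-0.006,-0.008,-0.03,-1],
    [0,-0.018,-0.025,-0.1,-1],
    [0,-0.032,-0.044,-0.17,-1],
    [0,-0.047,-0.064,-0.25,-1],
    [0,-0.062,-0.085,-0.33,-1],
    [0,-0.077,-0.105,-0.41,-1],
    [0,-0.092,-0.126,-0.49,-1],
    [0,-0.107,-0.146,-0.57,-1],
    [0,-0.122,-0.167,-0.65,-1],
    [0,-0.136,-0.186,-0.72,-1],
    [-0.001,-0.144,-0.197,-0.765,-1],
    [-0.001,-0.148,-0.202,-0.782,-1]
  ]
}}

```text
time: 6.75
ee_pos: [0.5675, 0.0611, 0.1294]
tcp_rot: [-52.5, 90.0, -137.5]
wrist_force: [0.6, -0.4, -2.9]
opening: 0.0272
```

Request:
{"api": "apply_moves", "payload": {
  "commands": [
    [0,0,0,0,-1],
    [0,0,0,0,-1]
  ]
}}

```text
time: 6.95
ee_pos: [0.5674, 0.0605, 0.1292]
tcp_rot: [-47.8, 89.9, -132.9]
wrist_force: [0.1, -0.6, -2.1]
opening: 0.0271
```

Run:
```python
from h import *
rel([.5676,.066,.130],94.8)
c=cams.camera("top");W=pts(c);f=c["frame"]
Q=W.reshape(-1,3);Q=Q[(Q[:,0]>.5)&(Q[:,0]<.62)&(Q[:,1]>.13)&(Q[:,1]<.3)&(Q[:,2]>.1)&(Q[:,2]<.2)]
o=Q[np.argsort(Q[:,1])];print(np.round(o[::max(1,len(o)//12)],3));print(np.round(o[-8:],3))
Q=o[o[:,2]>.165];print("rod fit x vs y",np.polyfit(Q[:,1],Q[:,0],1))
F=o[o[:,2]<.16];F=F[F[:,1]>.2];print("foot x",F[:,0].min(),F[:,0].max(),F[:,1].min(),F[:,1].max())
cv2.imwrite("pics/t3.png",cv2.resize(f[130:250,120:300],None,fx=4.2,fy=4.2,interpolation=cv2.INTER_CUBIC))
```

```text
jaw yaw 4.88 dyaw -0.08
rel [-0.0008  0.0006 -0.0055] roll 0.0015 q [ 6.1  7.   1.  84.  -0.  91.2] t 6.95
tool x [-0.001 -0.001 -1.   ]
[]
[]Traceback (most recent call last):
  File "<stdin>", line 6, in <module>
    raise TypeError("expected non-empty vector for x")
TypeError: expected non-empty vector for x
```

Run:
```python
from h import *
c=cams.camera("scene");W=pts(c);f=c["frame"]
Q=W.reshape(-1,3);Q=Q[(Q[:,0]>.5)&(Q[:,0]<.62)&(Q[:,1]>.12)&(Q[:,1]<.3)&(Q[:,2]>.1)&(Q[:,2]<.2)]
o=Q[np.argsort(Q[:,1])];print(len(o));print(np.round(o[::max(1,len(o)//16)],3))
t=cams.camera("top")["frame"]
cv2.imwrite("pics/t3.png",np.vstack([cv2.resize(f[90:290,330:640],(560,360)),cv2.resize(t[100:260,100:350],(375,240)).__class__(0) if 0 else cv2.copyMakeBorder(cv2.resize(t[100:260,100:350],(375,240)),0,0,0,185,0)]))
```

```text
410
[[0.56  0.121 0.165]
 [0.564 0.127 0.168]
 [0.563 0.138 0.167]
 [0.56  0.151 0.172]
 [0.563 0.163 0.172]
 [0.558 0.175 0.171]
 [0.559 0.188 0.171]
 [0.553 0.201 0.171]
 [0.558 0.213 0.171]
 [0.555 0.227 0.171]
 [0.546 0.237 0.136]
 [0.548 0.238 0.13 ]
 [0.56  0.239 0.149]
 [0.565 0.239 0.134]
 [0.562 0.24  0.143]
 [0.555 0.241 0.154]
 [0.554 0.242 0.163]]
```

View pics/t3.png

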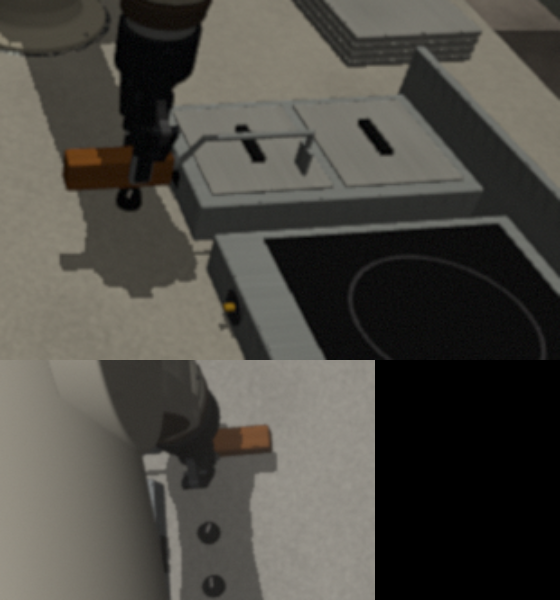

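Request:
{"api": "apply_moves", "payload": {
  "commands": [
    [0,-0.001,-0.006,0,-1],
    [0,-0.0015,-0.0115,0,-1],
    [0.01,-0.0015,-0.0115,0,-1],
    [0.025,-0.0015,-0.0115,0,-1],
    [0.04,-0.0015,-0.0115,0,-1],
    [0.055,-0.0015,-0.0115,0,-1],
    [0.065,-0.0015,-0.0115,0,-1],
    [0.075,-0.0015,-0.0115,0,-1],
    [0.085,-0.0015,-0.0115,0,-1],
    [0.09,-0.0015,-0.0115,0,-1],
    [0.09,-0.0015,-0.0115,0,-1]
  ]
}}

```text
time: 8.2
ee_pos: [0.5646, 0.0715, 0.0386]
tcp_rot: [-67.5, 89.9, -152.6]
wrist_force: [0.3, -0.1, -1.0]
opening: 0.0271
```

Run:
```python
from h import *
rel([.5650,.072,.0125],94.8)
c=cams.camera("scene");W=pts(c);f=c["frame"]
Q=W.reshape(-1,3);Q=Q[(Q[:,0]>.5)&(Q[:,0]<.62)&(Q[:,1]>.15)&(Q[:,1]<.3)&(Q[:,2]>.074)&(Q[:,2]<.12)]
o=Q[np.argsort(Q[:,1])];print(len(o));print(np.round(o[::max(1,len(o)//10)],3))
cv2.imwrite("pics/t4.png",cv2.resize(f[130:230,370:530],None,fx=4,fy=4))
```

```text
jaw yaw 4.87 dyaw -0.07
rel [ 0.0261  0.0005 -0.0005] roll 0.0011 q [ 7.2  8.4 -7.6 74.2 -0.  92.4] t 8.2
tool x [-0.002 -0.001 -1.   ]
179
[[0.558 0.15  0.081]
 [0.559 0.159 0.076]
 [0.557 0.168 0.082]
 [0.555 0.179 0.081]
 [0.551 0.188 0.08 ]
 [0.555 0.197 0.078]
 [0.551 0.208 0.08 ]
 [0.553 0.218 0.076]
 [0.551 0.227 0.083]
 [0.549 0.236 0.081]
 [0.549 0.251 0.08 ]]
```

View pics/t4.png

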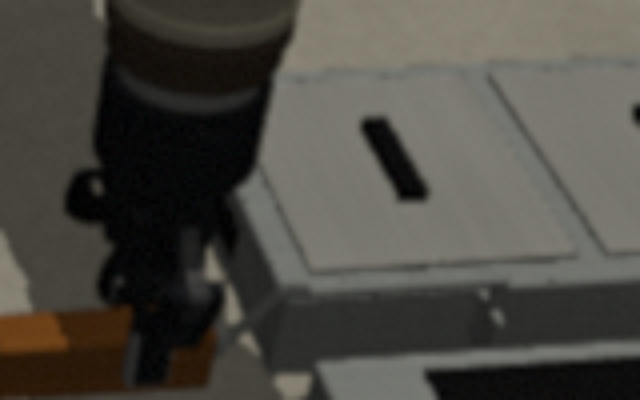

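The foot is inside the gap at crop (490,300) and there is no contact force. I lower it fully and then drag.

Request:
{"api": "apply_moves", "payload": {
  "commands": [
    [0.006,0.0005,0,0,-1],
    [0.012,0.001,0,0,-1],
    [0.018,0.001,0,0,-1],
    [0.023,0.001,0,0,-1],
    [0.026,0.001,0,0,-1],
    [0.026,0.001,0,0,-1],
    [0.026,0.001,0,0,-1]
  ]
}}

```text
time: 8.95
ee_pos: [0.566, 0.0716, 0.0134]
tcp_rot: [-51.2, 89.9, -136.4]
wrist_force: [-0.4, -0.3, -1.2]
opening: 0.0266
```

Request:
{"api": "apply_moves", "payload": {
  "commands": [
    [0,0,0.004,0,-1],
    [0,0,0.009,0,-1],
    [0,0,0.014,0,-1],
    [0,0,0.019,0,-1],
    [0,0,0.024,0,-1],
    [0,0,0.029,0,-1],
    [0,0,0.034,0,-1],
    [0,0,0.039,0,-1],
    [0,0,0.044,0,-1],
    [0,0,0.049,0,-1],
    [0,0,0.054,0,-1],
    [0,0,0.059,0,-1]
  ]
}}

```text
time: 10.15
ee_pos: [0.571, 0.0124, 0.0134]
tcp_rot: [-49.3, 89.9, -134.4]
wrist_force: [-0.5, 0.4, -1.5]
opening: 0.0271
```

Run:
```python
from h import *
rel([.5650,.072,.0125],94.8)
for n in("top","scene"):
    c=cams.camera(n);W=pts(c)
    for r in cams.spot_in("knob",n)[:4]:
        l,t,rr,b=r["rect"];print(n,np.round(r["rect"]),round(r["confidence"],2),np.round(W[int((t+b)/2),int((l+rr)/2)],3))
    cv2.imwrite(f"pics/{n}5.png",c["frame"])
```

```text
jaw yaw 4.87 dyaw -0.07
rel [ 0.0008 -0.0009 -0.0599] roll 0.0012 q [ 1.3  9.4 -9.3 71.4 -0.  86.4] t 10.15
tool x [-0.001 -0.001 -1.   ]
scene [399. 190. 410. 208.] 0.72 [0.481 0.088 0.023]
```

Request:
{"api": "apply_moves", "payload": {
  "commands": [
    [0,0,0.004,0,-1],
    [0,0,0.009,0,-1],
    [0,0,0.014,0,-1],
    [0,0,0.019,0,-1],
    [0,0,0.024,0,-1],
    [0,0,0.029,0,-1],
    [0,0,0.034,0,-1],
    [0,0,0.039,0,-1],
    [0,0,0.044,0,-1],
    [0,0,0.049,0,-1],
    [0,0,0.054,0,-1],
    [0,0,0.059,0,-1]
  ]
}}

```text
time: 11.55
ee_pos: [0.5759, -0.0466, 0.0134]
tcp_rot: [-49.6, 89.9, -134.7]
wrist_force: [-0.2, 0.3, -1.4]
opening: 0.0267
```

Request:
{"api": "apply_moves", "payload": {
  "commands": [
    [0,0,0.005,0,-1],
    [0,0,0.01,0,-1],
    [0,0,0.015,0,-1],
    [0,0,0.02,0,-1],
    [0,0,0.025,0,-1],
    [0,0,0.03,0,-1],
    [0,0,0.03,0,-1],
    [0,0,0.03,0,-1]
  ]
}}

```text
time: 12.35
ee_pos: [0.5785, -0.0765, 0.0134]
tcp_rot: [-53.5, 89.9, -138.6]
wrist_force: [-0.7, 0.8, -1.0]
opening: 0.0271
```

Run:
```python
from h import *
rel([.5650,.072,.0125],94.8)
for n in("top","scene"):
    c=cams.camera(n);W=pts(c)
    for r in cams.spot_in("knob",n)[:4]:
        l,t,rr,b=r["rect"];print(n,np.round(r["rect"]),round(r["confidence"],2),np.round(W[int((t+b)/2),int((l+rr)/2)],3))
    cv2.imwrite(f"pics/{n}6.png",c["frame"])
    f=c["frame"]
cv2.imwrite("pics/s6c.png",cv2.resize(f[110:290,300:520],None,fx=3,fy=3))
```

```text
jaw yaw 4.83 dyaw -0.03
rel [ 0.0008 -0.0009 -0.1492] roll 0.0006 q [-7.5 11.  -7.4 71.6 -0.  77.7] t 12.35
tool x [-0.001 -0.001 -1.   ]
top [230. 159. 244. 174.] 0.46 [0.563 0.08  0.057]
scene [403. 225. 418. 240.] 0.73 [0.58  0.084 0.021]
scene [388. 172. 402. 189.] 0.51 [0.409 0.077 0.018]
scene [395. 193. 408. 210.] 0.46 [0.481 0.082 0.018]
```

View pics/s6c.png

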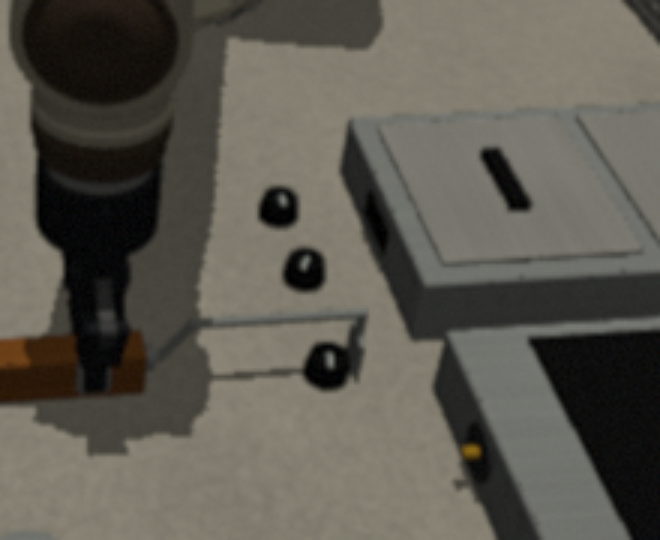

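The knob is fully out at crop (327,365), about (0.57, 0.084), with the mouth at y≈0.15. The two look-alikes have not moved. I back the foot off a little, set the handle down and release.

Request:
{"api": "apply_moves", "payload": {
  "commands": [
    [0,0,-0.004,0,-1],
    [0,0,-0.008,0,-1],
    [0,0,-0.008,0,-1],
    [0.001,0,-0.008,0,-1],
    [0.002,0,-0.008,0,-1],
    [0.003,0,-0.008,0,-1],
    [0.003,0,-0.008,0,-1],
    [0.003,0,-0.008,0,-1]
  ],
  "newtons": 20
}}

```text
time: 13.35
ee_pos: [0.5779, -0.0683, 0.0109]
tcp_rot: [-36.1, 90.0, -121.3]
wrist_force: [-2.4, 0.5, 5.4]
opening: 0.0271
```

Request:
{"api": "apply_moves", "payload": {
  "commands": [
    [0,0,0,0,-0.2],
    [0,0,0,0,0],
    [0,0,0,0,0.2],
    [0,0,0,0,0.4],
    [0,0,0,0,0.6],
    [0,0,0,0,0.7],
    [0,0,0,0,0.7],
    [0,0,0,0,0.7]
  ]
}}

```text
time: 14.15
ee_pos: [0.5779, -0.0684, 0.0109]
tcp_rot: [-36.0, 90.0, -121.2]
wrist_force: [-0.1, 0.2, -0.1]
opening: 0.0727
```

Request:
{"api": "apply_moves", "payload": {
  "commands": [
    [-0.01,0,0,0,0.7],
    [-0.03,0,0,0,0.7],
    [-0.05,0,0,0,0.7],
    [-0.08,0,0,0,0.7],
    [-0.11,0,0,0,0.7],
    [-0.14,0,0,0,0.7],
    [-0.16,0,0,0,0.7],
    [-0.17,0,0,0,0.7],
    [-0.17,0,0,0,0.7]
  ]
}}

```text
time: 15.05
ee_pos: [0.5785, -0.0683, 0.1825]
tcp_rot: [59.7, 89.9, -25.4]
wrist_force: [0.7, 0.0, 0.2]
opening: 0.0721
```

Run:
```python
from h import *
for n in("top","scene"):
    c=cams.camera(n);W=pts(c)
    for k in("knob","hook","straight"):
      for r in cams.spot_in(k,n)[:4]:
        l,t,rr,b=r["rect"];print(n,k,np.round(r["rect"]),round(r["confidence"],2),np.round(W[int((t+b)/2),int((l+rr)/2)],3))
f=c["frame"];cv2.imwrite("pics/s7.png",f)
```

```text
top straight [428.  99. 447. 227.] 0.73 [ 0.576 -0.327  0.027]
scene knob [395. 194. 411. 210.] 0.65 [0.482 0.084 0.018]
scene knob [402. 226. 414. 240.] 0.59 [0.58  0.081 0.018]
scene knob [387. 170. 399. 188.] 0.58 [0.406 0.073 0.018]
scene hook [296. 216. 426. 246.] 0.73 [ 0.551 -0.01  -0.   ]
scene straight [187. 181. 221. 289.] 0.89 [ 0.585 -0.322  0.024]
```

View pics/s7.png

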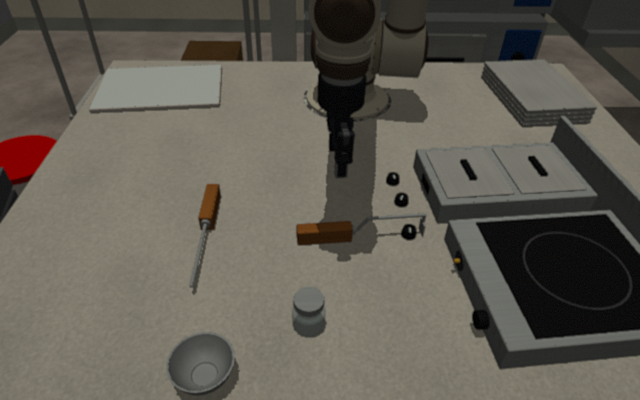

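The knob lies on the open counter at (408,232) and the hook stands at (360,230). The straight rod at (205,235) has not moved, and the gripper is clear of everything. I hand in.

```bash
python3 -c "
from workcell import bot
print(bot.job_done())"
```

```text
the job is handed in; nothing more can be done
None
```

I dragged the dropped knob out of the gap with the hook and handed the job in at about 15 s of the 48 s allowed. I held the hook by its handle, lowered its foot behind the knob and pulled the knob out along the gap. I then backed the foot off, set the hook down on its handle, released it and raised the gripper clear.

**Final camera check:**
- **Knob:** it lies on the open counter at about (0.57, 0.08), roughly 65 mm in front of the mouth. The fingers never touched it.
- **Hook:** it stands level on its handle next to the knob.
- **Straight rod and look-alikes:** the rod and the two other knobs are where they started, to within detection noise.
- **Forces:** the wrist force readings stayed below about 6 N.

**What the checks could not confirm:** the top camera found only the straight rod in the last picture. The final knob and hook positions therefore rest on the scene camera alone.

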